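Set the air-release valve of a pressure station for a bleed-down test

ROBOT

A 6-joint arm with a two-finger parallel gripper is mounted at the origin on the work surface. World frame = base frame: x ahead of the robot, y to its left, z up, the work surface at z = 0. Lengths are in mm, angles in degrees, forces in N, time in s.
With the tool pointing down it reaches from about 300 to 850 mm from the base axis. Payload 4.2 kg.
Tool frame: the origin (TCP) lies midway between the tips of the shut fingers; the grasp point (between the pads) lies 19 mm behind it; z points along the fingers, y is the line along which they close (so a half turn about z gives the same grasp; the last joint's range is limited). The gripper opens to 91 mm and grips with 3 to 60 N. Pads are 32 mm wide; open, the fingers measure 118 mm over their backs; the gripper's body (76 mm by 178 mm) begins 60 mm behind the grasp point.
Start: joints at [-74.828, 18.312, 89.639, -0, 72.044, -1.146], TCP at [161.558, -551.853, 213.976] pointing down, gripper open.
Joint ranges: [-177.97, 177.97], [-48.28, 115.42], [12.27, 149.76], [-77.06, 257.06], [2.81, 150.46], [-146.56, 146.56]. Speed limits (degrees/s): [147.25, 147.25, 180, 180, 180, 180].

INTERFACE

Orientations are given as [roll, pitch, yaw] about the fixed x, y, z axes, in that order (R = Rz(yaw) Ry(pitch) Rx(roll)).
In Python, from workcell import env gives the robot as it stands.
- The arm moves only by the shell command python3 -m jog 'ROWS' [FORCE]. ROWS is a JSON object of lists of equal length, an entry for each row: "jaw": the finger opening in mm, from 0 to 91.2; "slide": the shift along the tool's x, y, z in units of 30 mm (1.0 is 30 mm), a list of three; "spin": the turn about the tool's z in units of 8 degrees (1.0 is 8 degrees). In form: {"jaw": [jaw, ...], "slide": [[dx, dy, dz], ...], "spin": [spin, ...]}. A call has 1 to 10 rows; each row shifts and turns the commanded pose from where the row before left it, along the tool's axes as they then stand; what a row does not reach is not made up. A row lasts 1/10 s, in which the tool goes at most 50 mm and 8.59 degrees, less where a joint would pass 70% of its speed; a pose out of reach is approached as far as the arm can. A call is refused whole if a number of a shift passes 1 or a number of a turn 1, either way. A call with a gripper value outside its range is refused whole. The fingers move at their own pace and stop on an object; FORCE is the grip in N (left out, the last holds). Time passes only in rows, so rows that do not move let the fingers close. It gives the time, the measured TCP pose, the force, the opening and the grip force at its end, in the units of the state.
- env.state(): the state, without advancing time (a new reading comes with each control period).
- env.grab_frame(name): name is "scene" or "top"; returns the picture (384x512x3 uint8, red, green, blue); there is no depth.
- env.camera_model(name): a dict with "fx", "fy", "cx", "cy" (pixels), "camera_from_world" (4x4, takes a point from world to camera coordinates). Camera axes: x right, y up, looking along -z (the intrinsics and any distortion apply to the point x, -y, -z); pixel columns grow to the right and rows downward; lengths in mm; the calibration is good to about 2 mm. A picture is of the moment at which its call begins. camera_model takes no time and is no camera call.
- env.job_done(): hands the job in; it is judged then, once.
The state is a dict: "time_s": time; "qpos": joint angles; "qvel": joint speeds; "effort": joint torques, N m; "ee_pos": TCP position; "ee_rot": TCP orientation; "force": force on the tool from outside, world axes, zero at the start; "torque": the same for the moment, N m; "gripper_width": finger opening in mm; "gripper_force": force on a finger pad.
Only numpy, scipy, OpenCV 4.12 (cv2) and the standard library are available. Lean on these libraries where they do the work, as an engineer would, in place of code of your own. Each camera call takes 0.05 s, during which the arm holds its last target. There are 200 camera calls.

TASK

Get the pressure station ready for a slow bleed-down test: first shut off the air supply by swinging the ball valve's lever right across its pipe to its stop. Then turn the winged thumbscrew of the release valve clockwise until it seats, back it off a quarter turn from there, and finish with the gripper still holding the thumbscrew at that setting (do not let go of it), with the supply still shut. Leave the loose things lying about where they are.

Things in the scene. Friction and masses are not known exactly. Their poses are not given: they have to be found in the camera images.
- station: Fixed pressure station: blue base plate 240 (x) x 340 (y) mm, top 20 mm above the bench, with an aluminium bar across it (50 x 250 mm, top 75 mm above the bench, front face 30 mm in front of the origin). Origin: centre of the underside at bench level; front is -x. In front of the bar, 80 mm from the origin, sit two valves, 90 mm to the left (+y) and right (-y); which is which changes.
- vessel: Round steel vessel fixed behind the bar, 92 mm across, top 130 mm above the bench. Origin: on its axis, 20 mm above the bench.
- gauge: Upright dial gauge fixed behind the bar, 84 mm across, top 157 mm above the bench. Origin: foot of its post, 20 mm above the bench.
- supply_valve: Brass ball valve with a lever on top, fixed, its pipe lying along x. Origin: on the lever's vertical turning axis, on the top face of the base plate (20 mm above the bench); axes as the station's, -x is towards the front.
- lever_axis (a point): Point on the lever's vertical turning axis at the height of the middle of its black sleeve (90 mm above the bench).
- lever_grip (a point): Middle of the lever's black sleeve, 66 mm out from the turning axis and moving with the lever. The sleeve is 56 mm long (from 38 to 94 mm out), 14 mm wide, 9 mm thick, level, with at least 25 mm free beneath it.
- supply_lever (a joint): Angle of the lever in rad. 0 = fully open, lever along the pipe and pointing to the front (-x of the valve); 1.571 = shut, at its stop, lever across the pipe and pointing to +y of the valve. It shuts clockwise seen from above and stays where it is left; it takes about 2 N at the sleeve.
- release_valve: Steel needle valve with a winged thumbscrew on top and a copper-coloured silencer at the front, fixed. Origin: on the screw's vertical axis, on the top face of the base plate (20 mm above the bench); axes as the station's.
- wing: Black wing of the thumbscrew, turning with it: a flat upright bar 40 mm long (its x), 10 mm thick (its y), 24 mm high. Origin: on the vertical screw axis, 116 mm above the bench; the wing reaches from 8 mm below to 16 mm above it, below that it narrows to 22 mm long and then to a hub 18 mm across whose top is 15 mm below the origin. Half a turn looks the same.
- release_screw (a joint): How far the release screw is open, in rad: 0 = seated (hard stop); grows anticlockwise seen from above, 1.571 is a quarter turn open. It starts 1.9 to 3.0 open, does not rise noticeably, turns with about 0.06 N m of friction and stays where it is left.
- adapter: Loose brass pipe adapter, 36 mm high, 26 mm across, standing on the base plate between the two valves (origin: centre of its foot). To be left alone.
- plug: Loose steel blanking plug, 22 mm across, 24 mm high, standing on the base plate between vessel and gauge (origin: centre of its foot). To be left alone.
- tape_roll: Loose white roll, 54 mm across, 13 mm high, lying on the bench (origin: centre of underside). To be left alone.
- spanner: Loose steel spanner, 160 mm long, lying on the bench. To be left alone.
- driver: Loose screwdriver, 170 mm long, lying on the bench. To be left alone.
- weight: Loose steel knobbed weight, 44 mm across, 57 mm high, on the bench (origin: centre of underside). To be left alone.
- spare_gauge: Loose small dial gauge, 60 mm across, lying face up on the bench, 26 mm high (origin: centre of underside). To be left alone.

How it is judged:
By the outcome, as a careful person would: the job done as asked, in the order asked, and still so for the second after the job is handed in, while the arm keeps its last pose, push and grip.
It also fails if it takes over 54 s, if anything falls off the work surface, if the arm or the gripper's body presses on something with over 40 N, if the wrist force passes 120 N, or if a joint passes its speed limit or range.

## Working session

There is one attempt and no reset: what is moved stays moved. The work goes in short steps, Python scripts to look and compute and a shell command to move; the robot and the scene stay as the last step left them, time stands still between calls to the robot, and variables do not carry over. Pictures are saved under pics/ and viewed, at most 10 in all, crops included, and the job is handed in when it is done.

```bash
mkdir -p pics; ls
python3 - <<'E'
from workcell import env
import cv2,json,numpy as np
for n in("scene","top"):
    im=env.grab_frame(n); cv2.imwrite(f"pics/{n}0.png",im[:,:,::-1])
    m=env.camera_model(n); print(n,{k:(np.round(v,3).tolist() if not isinstance(v,str) else v) for k,v in m.items()})
print(env.state())
E
```

```text
pics
scene {'fx': 392.348, 'fy': 392.348, 'cx': 249.375, 'cy': 193.389, 'camera_from_world': [[-0.57, 0.821, -0.007, 354.366], [-0.61, -0.418, 0.673, 257.929], [0.55, 0.389, 0.739, -1443.019], [0.0, 0.0, 0.0, 1.0]]}
top {'fx': 485.38, 'fy': 485.38, 'cx': 255.108, 'cy': 185.651, 'camera_from_world': [[-0.009, -1.0, 0.003, -42.966], [0.991, -0.009, 0.13, -579.114], [-0.13, 0.004, 0.991, -1417.576], [0.0, 0.0, 0.0, 1.0]]}
{'time_s': 0.1, 'qpos': array([-7.48286706e+01,  1.83462543e+01,  8.96980377e+01,  5.73996720e-07,
        7.20424841e+01, -1.14525391e+00]), 'qvel': array([-0.03180976, -0.03758855, -0.09581146,  0.01311953, -0.13520079,
       -0.03067366]), 'effort': array([ 6.36234131e-05, -4.13333631e+01, -2.32508790e+01,  7.28529179e-02,
        4.21567995e-02, -4.51069855e-05]), 'ee_pos': array([ 161.4366148 , -551.42034425,  213.23096191]), 'ee_rot': array([-1.79913241e+02, -1.73495073e-03,  1.63165819e+01]), 'force': array([ 0.41862642, -0.03288724, -0.26961143]), 'torque': array([-0.04870076, -0.01103722,  0.0078337 ]), 'gripper_force': 0.0, 'gripper_width': 91.33796201167102}
```

View pics/scene0.png

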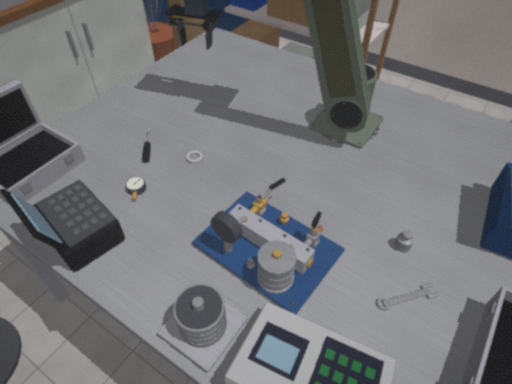

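View pics/top0.png

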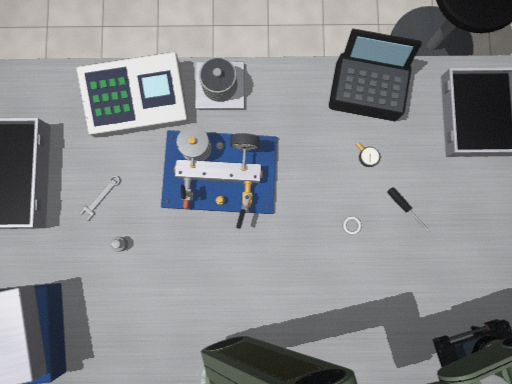

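The top view shows the station at about (220,172). The release valve is on the left at (186,193), with its red silencer to the front. The supply valve is at (248,200), with its lever towards the front at (240,218).

```bash
cat > h.py <<'E'
import numpy as np,cv2
from workcell import env
def ray(n,px):
    m=env.camera_model(n);T=np.array(m["camera_from_world"]);R=T[:3,:3];c=-R.T@T[:3,3]
    K=np.array([[m["fx"],0,m["cx"]],[0,m["fy"],m["cy"]],[0,0,1.]])
    d=np.array(m.get("distortion",np.zeros(5)),float).ravel()
    u,v=cv2.undistortPoints(np.array([[px]],float),K,d)[0,0]
    w=R.T@np.array([u,-v,-1]);return c,w/np.linalg.norm(w)
def plane(n,px,z):
    c,w=ray(n,px);return c+w*(z-c[2])/w[2]
def tri(p1,p2):
    (a,u),(b,v)=ray("scene",p1),ray("top",p2)
    s=np.linalg.lstsq(np.c_[u,-v],b-a,rcond=None)[0];p,q=a+u*s[0],b+v*s[1]
    return (p+q)/2,np.linalg.norm(p-q)
E
python3 - <<'E'
from h import *
print(env.camera_model("top").keys())
t=cv2.imread("pics/top0.png");s=cv2.imread("pics/scene0.png")
cv2.imwrite("pics/tz.png",cv2.resize(t[120:240,150:290],None,fx=5,fy=5,interpolation=cv2.INTER_CUBIC))
cv2.imwrite("pics/sz.png",cv2.resize(s[170:290,195:345],None,fx=5,fy=5,interpolation=cv2.INTER_CUBIC))
h=cv2.cvtColor(t,cv2.COLOR_BGR2HSV)
m=cv2.inRange(h,(105,120,40),(125,255,200));m[:, :150]=0;m[:,300:]=0;m[230:]=0;m[:120]=0
m=cv2.morphologyEx(m,cv2.MORPH_CLOSE,np.ones((3,3)))
p=cv2.findNonZero(m);r=cv2.minAreaRect(p);print(r)
b=cv2.boxPoints(r);w=np.array([plane("top",q,20) for q in b]);print(w.round(1),w.mean(0),[np.linalg.norm(w[i]-w[i-1]) for i in range(4)])
E
```

```text
dict_keys(['fx', 'fy', 'cx', 'cy', 'camera_from_world'])
((218.72286987304688, 171.83273315429688), (111.54322052001953, 76.96852111816406), 3.2154836654663086)
[[ 518.2  236.6   20. ]
 [ 755.5  227.1   20. ]
 [ 732.9 -115.7   20. ]
 [ 496.3  -99.1   20. ]] [625.72361221  62.23312585  20.        ] [np.float64(336.41389079264263), np.float64(237.46495814203573), np.float64(343.5147147117798), np.float64(237.16371070860262)]
```

View pics/tz.png

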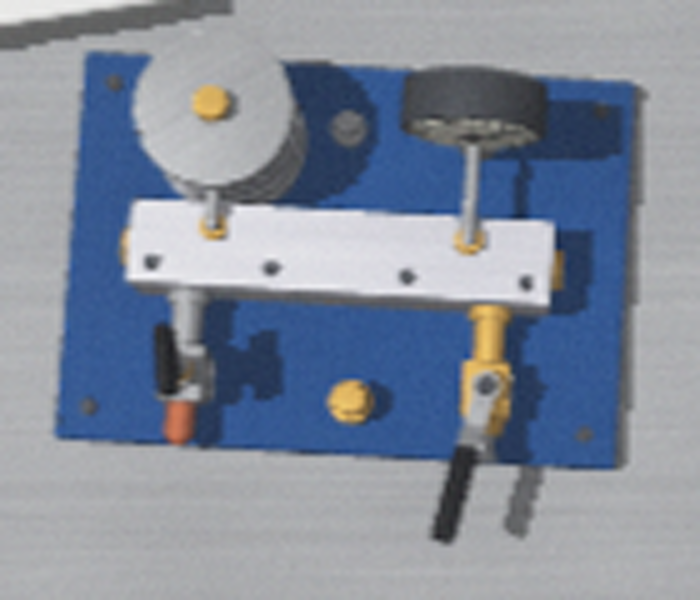

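View pics/sz.png

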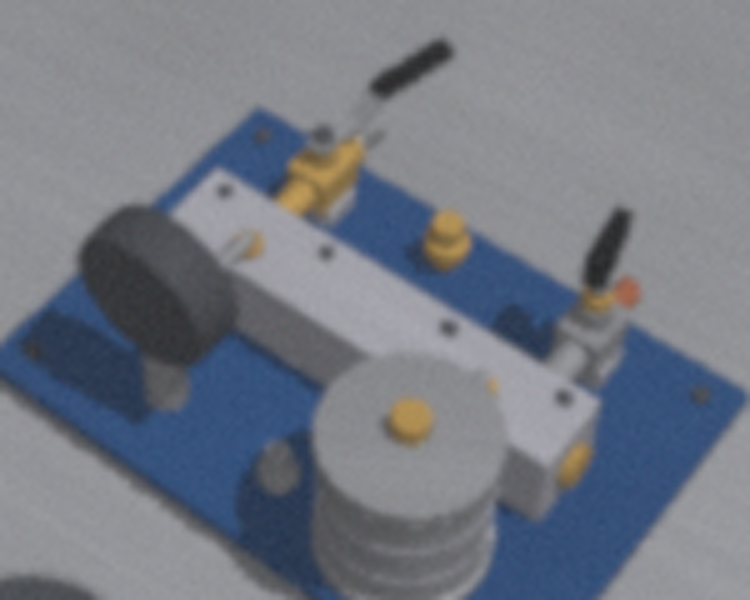

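Zoomed views: in the top view the lever pivot is at crop (487,384) and its sleeve runs (468,447)–(442,543), a few degrees from open. The black wing is at (165,360), nearly along x. In the scene view the sleeve is at (380,90)–(447,47) and the wing at (608,247).

Run:
```python
from h import *
T=lambda x,y:(150+(x+.5)/5-.5,120+(y+.5)/5-.5)
S=lambda x,y:(195+(x+.5)/5-.5,170+(y+.5)/5-.5)
t=cv2.imread("pics/top0.png");s=cv2.imread("pics/scene0.png")
def dark(im,x0,y0,x1,y1):
    z=cv2.resize(im[y0:y1,x0:x1],None,fx=8,fy=8,interpolation=cv2.INTER_CUBIC)
    m=(z.max(2)<75).astype(np.uint8);n,l,st,c=cv2.connectedComponentsWithStats(m)
    i=1+st[1:,4].argmax();r=cv2.minAreaRect(cv2.findNonZero((l==i).astype(np.uint8)))
    f=lambda q:np.array([x0,y0])+(np.array(q)+.5)/8-.5
    b=f(cv2.boxPoints(r)); e=[(b[k]+b[(k+1)%4])/2 for k in range(4)]
    L=[np.linalg.norm(b[k]-b[(k+1)%4]) for k in range(4)];k=int(np.argmin(L[:2]))
    return f(c[i]),e[k],e[k+2],L[:2]
C=[plane("top",T(*q),20) for q in((86,52),(638,82),(620,467),(57,437))];C=np.array(C)
c=C.mean(0);yd=(C[0]-C[1]+C[3]-C[2])/2;yaw=np.degrees(np.arctan2(-yd[0],yd[1]))
xd=(C[0]-C[3]+C[1]-C[2])/2
print("station",c.round(1),yaw,np.degrees(np.arctan2(xd[1],xd[0])),np.linalg.norm(yd),np.linalg.norm(xd))
R=lambda a:np.array([[np.cos(a),-np.sin(a)],[np.sin(a),np.cos(a)]])
a=np.radians(yaw);print("rel axis",c[:2]+R(a)@[-80,90],"sup axis",c[:2]+R(a)@[-80,-90])
print("pivot tri",tri(S(323,137),T(487,384)))
lt=dark(t,228,205,250,232);ls=dark(s,262,175,292,192)
print(lt,ls);print("sleeve tri",tri(ls[0],lt[0]))
print("sleeve ends z90",[plane("top",p,92).round(1) for p in lt[1:3]],[plane("scene",p,92).round(1) for p in ls[1:3]])
wt=dark(t,176,178,190,203);ws=dark(s,308,208,326,230)
print(wt,ws);print("wing tri",tri(ws[0],wt[0]))
print([plane("top",p,130).round(1) for p in wt[1:3]])
```

```text
station [626.7  59.4  20. ] -3.6144957668465167 -3.431270156849538 340.3111729732028 237.8620847547431
rel axis [552.56330826 154.26168688] sup axis [541.21556518 -25.38025902]
pivot tri (array([541.41521639, -22.96238332,  78.35457555]), np.float64(2.699948364806837))
(array([240.51096445, 218.05750421]), array([243.45319271, 209.06559181]), array([237.25387859, 227.33725357]), [np.float64(19.294691470474444), np.float64(5.049848213068636)]) (array([276.75274289, 183.41514284]), array([283.9158926 , 179.15164196]), array([269.5395515 , 187.81430817]), [np.float64(16.784545691295286), np.float64(3.8255256123082795)])
sleeve tri (array([478.27683314,  -4.60232072,  89.55536668]), np.float64(1.4466681369118817))
sleeve ends z90 [array([504.2, -13.9,  92. ]), array([452.1,   4.1,  92. ])] [array([454.1,   5.1,  92. ]), array([505.9, -10.4,  92. ])]
(array([182.98212719, 191.76370614]), array([183.00653505, 184.60771751]), array([183.70968866, 198.43637085]), [np.float64(4.957578771454609), np.float64(13.84651862653518)]) (array([315.72859289, 219.8421695 ]), array([319.17512512, 212.00995421]), array([312.43427098, 226.7172699 ]), [np.float64(16.178512125902717), np.float64(4.933571036909569)])
wing tri (array([552.60551388, 157.04543469, 115.63311848]), np.float64(1.1172926730450778))
[array([571.3, 154.6, 130. ]), array([532.3, 152.2, 130. ])]
```

```bash
cat >> h.py <<'E'
def go(x,y,z,yaw):
    s=env.state();p=s["ee_pos"];a=np.radians(s["ee_rot"][2]);d=np.array([x,y,z])-p
    print("t",round(s["time_s"],2),"at",p.round(1),"rot",s["ee_rot"].round(1),"q6",s["qpos"][5].round(1))
    print("slide units",(np.array([d[0]*np.cos(a)+d[1]*np.sin(a),d[0]*np.sin(a)-d[1]*np.cos(a),-d[2]])/30).round(2),"spin units",round(((s["ee_rot"][2]-yaw+180)%360-180)/8,2))
E
python3 -c "
from h import *
go(478.3,-4.6,200,162.7)
print(plane('top',(245,140.5),130))"
python3 -m jog '{"jaw":[40,40,40,40,40,40,40,40,40,40],"slide":[[0.76,-0.73,0],[0.76,-0.73,0],[0.76,-0.73,0],[0.76,-0.73,0],[0.76,-0.73,0],[0.76,-0.73,0],[0.76,-0.73,0],[0.76,-0.73,0],[0.76,-0.73,0],[0.76,-0.73,0]],"spin":[0,0,0,0,0,0,0,0,0,0]}' 20
python3 -m jog '{"jaw":[40,40,40,40,40,40,40,40,40,40],"slide":[[0.76,-0.73,0],[0.76,-0.73,0],[0.76,-0.73,0],[0.76,-0.73,0],[0.76,-0.73,0],[0.76,-0.73,0],[0.76,-0.73,0],[0.76,-0.73,0],[0.76,-0.73,0],[0.76,-0.73,0]],"spin":[0,0,0,0,0,0,0,0,0,0]}'
python3 -m jog '{"jaw":[40,40,40,40,40,40,40,40,40,40],"slide":[[0,0,0],[0,0,0],[0,0,0],[0,0,0],[0,0,0],[0,0,0],[0,0,0],[0,0,0],[0,0,0],[0,0,0]],"spin":[-1,-1,-1,-1,-1,-1,-1,-1,-1,-1]}'
python3 -m jog '{"jaw":[40,40,40,40,40,40,40,40,40,40],"slide":[[0,0,0],[0,0,0],[0,0,0],[0,0,0],[0,0,0],[0,0,0],[0,0,0],[0,0,0],[0,0,0],[0,0,0]],"spin":[-1,-1,-1,-1,-1,-1,-1,-1,-0.3,0]}'
python3 -c "
from h import *
go(478.3,-4.6,80,162.7)"
```

```text
t 0.1 at [ 161.4 -551.4  213.2] rot [-179.9   -0.    16.3] q6 -1.1
slide units [ 15.26 -14.53   0.44] spin units -18.3
[696.27818609 -20.21176327 130.        ]
time_s: 1.1
ee_pos: [319.1, -276.3, 213.7]
ee_rot: [-180.0, 0.0, 16.3]
force: [0.4, -0.4, -0.3]
gripper_width: 40.0
gripper_force: 0.0
time_s: 2.1
ee_pos: [476.3, -2.1, 213.6]
ee_rot: [-180.0, 0.0, 16.3]
force: [0.9, -0.5, -0.3]
gripper_width: 39.9
gripper_force: 0.0
time_s: 3.1
ee_pos: [475.8, -3.4, 213.6]
ee_rot: [-179.9, -0.0, 96.6]
force: [0.3, 0.1, 0.4]
gripper_width: 39.6
gripper_force: 0.0
time_s: 4.1
ee_pos: [475.8, -3.4, 213.6]
ee_rot: [-180.0, -0.0, 162.7]
force: [-0.3, -0.2, -0.1]
gripper_width: 40.1
gripper_force: 0.0
t 4.1 at [475.8  -3.4 213.6] rot [-180.    -0.   162.7] q6 -74.5
slide units [-0.09 -0.02  4.45] spin units 0.0
```

```bash
python3 -m jog '{"jaw":[40,40,40,40,40,40,40,24,24,24],"slide":[[-0.09,0,0.7],[0,0,0.7],[0,0,0.7],[0,0,0.7],[0,0,0.7],[0,0,0.6],[0,0,0.35],[0,0,0],[0,0,0],[0,0,0]],"spin":[0,0,0,0,0,0,0,0,0,0]}'
python3 - <<'E'
from h import *
go(478.3,-4.6,80,162.7)
for n,(x0,y0,x1,y1) in dict(scene=(195,130,345,290),top=(150,120,290,280)).items():
    im=env.grab_frame(n)[y0:y1,x0:x1,::-1]
    globals()[n]=cv2.resize(im,(400,int(400*im.shape[0]/im.shape[1])),interpolation=cv2.INTER_CUBIC)
h=min(len(scene),len(top));cv2.imwrite("pics/a.png",np.hstack([scene[:h],top[:h]]))
E
```

```text
time_s: 5.1
ee_pos: [479.5, -4.2, 81.3]
ee_rot: [180.0, 0.1, 162.7]
force: [1.4, 0.2, 0.3]
gripper_width: 23.9
gripper_force: 0.0
t 5.1 at [479.5  -4.2  81.3] rot [1.800e+02 1.000e-01 1.627e+02] q6 -74.6
slide units [ 0.03 -0.02  0.04] spin units 0.0
```

View pics/a.png

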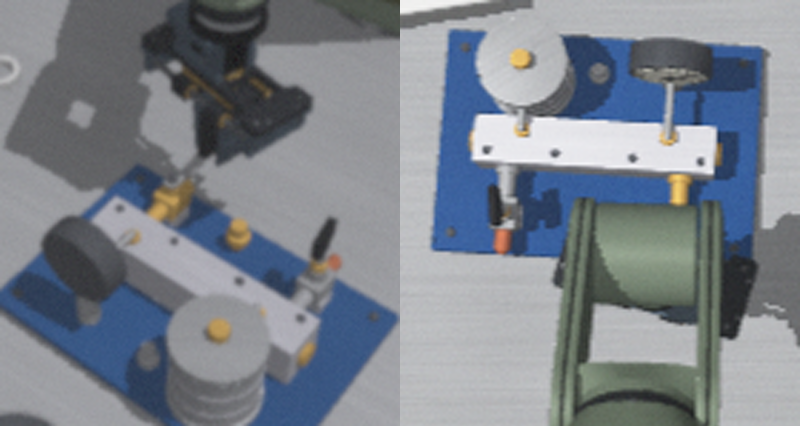

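The fingers straddle the sleeve at scene crop (205,135), with the wing clear at (322,240). I'll swing the lever along its arc.

```bash
python3 -m jog '{"jaw":[24,24,24,24,24],"slide":[[-0.02,0.306,0],[-0.02,0.306,0],[-0.02,0.306,0],[-0.02,0.306,0],[-0.02,0.306,0]],"spin":[1,1,1,1,1]}'
python3 -c "
from h import *
a=np.radians(122.7);go(541.3+66*np.cos(a),-24.2+66*np.sin(a),80,122.7)"
```

```text
time_s: 5.7
ee_pos: [505.9, 31.6, 81.0]
ee_rot: [-180.0, 0.1, 122.4]
force: [-1.4, -3.0, 1.3]
gripper_width: 23.7
gripper_force: 0.9
t 5.7 at [505.9  31.6  81. ] rot [-1.800e+02  1.000e-01  1.224e+02] q6 -30.1
slide units [-0.   -0.01  0.03] spin units -0.03
```

```bash
python3 -m jog '{"jaw":[24,24,24,24,24],"slide":[[-0.02,0.306,0],[-0.02,0.306,0],[-0.02,0.306,0],[-0.02,0.306,0],[-0.005,0.153,0]],"spin":[1,1,1,1,0.5]}'
python3 -m jog '{"jaw":[24,24],"slide":[[0,0.1,0],[0,0,0]],"spin":[0,0]}'
python3 -m jog '{"jaw":[24,24],"slide":[[0,0.06,0],[0,0,0]],"spin":[0,0]}'
python3 -c "
from h import *
go(545.3,41.7,80,86.5)"
```

```text
time_s: 6.2
ee_pos: [545.4, 42.3, 80.8]
ee_rot: [-180.0, 0.0, 86.5]
force: [-2.0, -0.9, 0.5]
gripper_width: 24.2
gripper_force: 0.8
time_s: 6.4
ee_pos: [548.6, 42.3, 80.8]
ee_rot: [180.0, -0.0, 86.8]
force: [-0.2, 0.9, -0.1]
gripper_width: 24.4
gripper_force: 0.0
time_s: 6.6
ee_pos: [549.9, 42.1, 80.6]
ee_rot: [-180.0, -0.0, 86.7]
force: [-2.0, 0.7, 0.6]
gripper_width: 23.9
gripper_force: 0.6
t 6.6 at [549.9  42.1  80.6] rot [-180.    -0.    86.7] q6 6.4
slide units [-0.02 -0.15  0.02] spin units 0.03
```

Keep nudging until the force shows the stop.

```bash
for i in 1; do :; done
python3 -m jog '{"jaw":[24,24],"slide":[[0,0.06,0],[0,0,0]],"spin":[0,0]}'
python3 -m jog '{"jaw":[24,24],"slide":[[0,0.06,0],[0,0,0]],"spin":[0,0]}'
python3 -m jog '{"jaw":[24,24],"slide":[[0,0.06,0],[0,0,0]],"spin":[0,0]}'
```

```text
time_s: 6.8
ee_pos: [550.5, 42.1, 80.3]
ee_rot: [-179.8, -0.0, 86.7]
force: [-5.4, 2.3, 3.3]
gripper_width: 24.0
gripper_force: 2.6
time_s: 7.0
ee_pos: [550.6, 42.1, 80.2]
ee_rot: [-179.6, 0.0, 86.7]
force: [-9.0, 1.4, 6.4]
gripper_width: 24.2
gripper_force: 4.3
time_s: 7.2
ee_pos: [550.6, 42.1, 80.0]
ee_rot: [-179.4, 0.0, 86.7]
force: [-11.4, 2.7, 8.9]
gripper_width: 24.0
gripper_force: 6.0
```

```bash
python3 -m jog '{"jaw":[24,36,36,36,36,36,36],"slide":[[0,-0.34,0],[0,0,0],[0,0,-0.8],[0,0,-0.8],[0,0,-0.8],[0,0,-0.8],[0,0,-0.5]],"spin":[0,0,0,0,0,0,0]}'
python3 -m jog '{"jaw":[36,36,36,36,36,36,36,36,36,36],"slide":[[0,0,0],[0,0,0],[0,0,0],[0,0,0],[0,0,0],[0,0,0],[0,0,0],[0,0,0],[0,0,0],[0,0,0]],"spin":[-1,-1,-1,-1,-1,-1,-1,-1,-1,-1]}'
python3 - <<'E'
from h import *
go(552.6,155.5,107,183.5)
for n,(x0,y0,x1,y1) in dict(scene=(195,130,345,290),top=(150,120,290,280)).items():
    im=env.grab_frame(n)[y0:y1,x0:x1,::-1]
    globals()[n]=cv2.resize(im,(400,int(400*im.shape[0]/im.shape[1])),interpolation=cv2.INTER_CUBIC)
h=min(len(scene),len(top));cv2.imwrite("pics/b.png",np.hstack([scene[:h],top[:h]]))
E
```

```text
time_s: 7.9
ee_pos: [547.3, 42.2, 193.7]
ee_rot: [179.7, -0.0, 86.7]
force: [0.5, -0.6, -0.2]
gripper_width: 36.1
gripper_force: 0.0
time_s: 8.9
ee_pos: [546.5, 42.1, 191.7]
ee_rot: [180.0, 0.2, 167.1]
force: [0.6, 0.2, -0.1]
gripper_width: 36.0
gripper_force: 0.0
t 8.9 at [546.5  42.1 191.7] rot [180.    0.2 167.1] q6 -73.8
slide units [0.65 3.73 2.82] spin units -2.06
```

View pics/b.png

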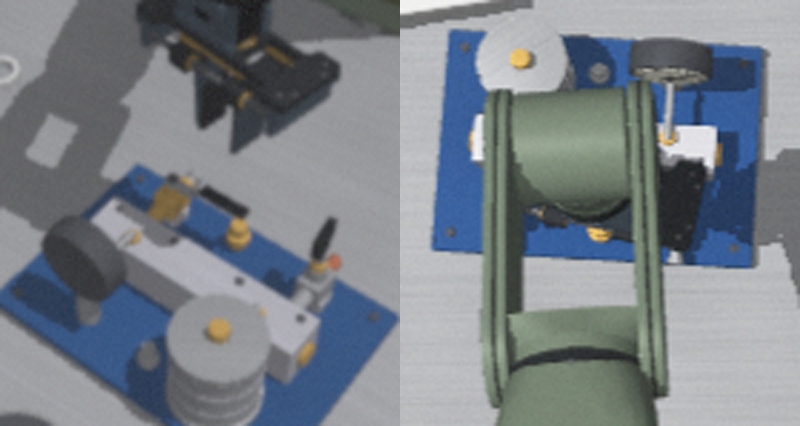

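Lever now lies across the pipe at scene crop (215,195), parallel to the bar; the adapter at (237,235) is untouched. On to the wing at (322,240).

```bash
python3 -m jog '{"jaw":[36,36,36,36,36,36,36,36,36],"slide":[[0.13,0.74,0],[0.13,0.75,0],[0.13,0.75,0],[0.13,0.75,0],[0.13,0.74,0],[0,0,0],[0,0,0],[0,0,0],[0,0,0]],"spin":[0,0,0,0,0,-1,-1,-0.3,0]}'
python3 - <<'E'
from h import *
go(552.6,155.5,107,185.5)
x0,y0,x1,y1=250,130,370,250
im=env.grab_frame("scene")[y0:y1,x0:x1,::-1]
cv2.imwrite("pics/c.png",cv2.resize(im,None,fx=4.5,fy=4.5,interpolation=cv2.INTER_CUBIC))
E
```

```text
time_s: 9.9
ee_pos: [552.6, 155.9, 191.5]
ee_rot: [-180.0, 0.1, -175.0]
force: [-0.3, 0.1, 1.0]
gripper_width: 35.9
gripper_force: 0.0
t 9.9 at [552.6 155.9 191.5] rot [-1.80e+02  1.00e-01 -1.75e+02] q6 -80.3
slide units [ 0.   -0.01  2.82] spin units -0.07
```

View pics/c.png

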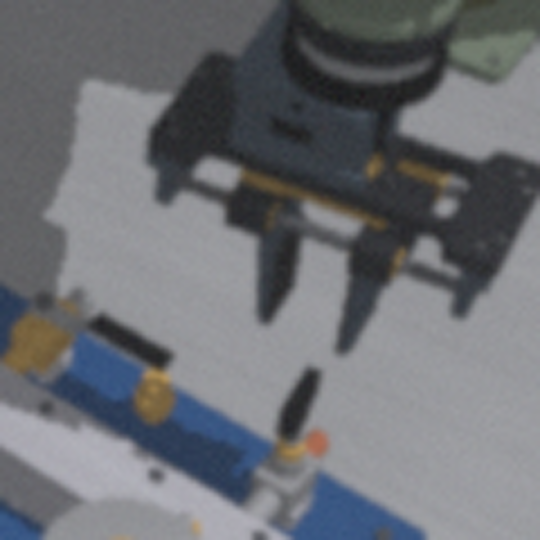

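The open fingers at crop (265,320) and (345,350) sit evenly over the wing at (302,400). I'll descend and grip.

```bash
python3 -m jog '{"jaw":[36,36,36,36,36,36,0,0,0,0],"slide":[[0,0,0.6],[0,0,0.6],[0,0,0.6],[0,0,0.6],[0,0,0.4],[0,0,0],[0,0,0],[0,0,0],[0,0,0],[0,0,0]],"spin":[0,0,0,0,0,0,0,0,0,0]}' 30
python3 -c "
from h import *
s=env.state();print(s['ee_pos'],s['ee_rot'],s['torque'],s['force'],s['gripper_width'],s['gripper_force'])"
```

```text
time_s: 10.95
ee_pos: [552.4, 156.4, 108.3]
ee_rot: [179.9, 0.1, -174.9]
force: [-1.5, 1.3, 2.4]
gripper_width: 9.7
gripper_force: 30.0
[552.38558861 156.37797909 108.27090513] [ 1.79926486e+02  9.29614726e-02 -1.74915132e+02] [ 4.49068815e-01  1.13900228e-02 -3.10038230e-04] [-1.48414668  1.30547497  2.41694532] 9.71290821680071 30.000813210499473
```

```bash
python3 -m jog '{"jaw":[0,0,0,0,0,0,0,0,0,0],"slide":[[0,0,0],[0,0,0],[0,0,0],[0,0,0],[0,0,0],[0,0,0],[0,0,0],[0,0,0],[0,0,0],[0,0,0]],"spin":[0.5,0.9,1,1,1,1,1,1,1,1]}'
python3 -m jog '{"jaw":[0,0,0],"slide":[[0,0,0],[0,0,0],[0,0,0]],"spin":[0.8,0.5,0]}'
cat > st.py <<'E'
from h import *
s=env.state();print(round(s["time_s"],2),s["ee_pos"].round(1),"yaw",s["ee_rot"][2].round(2),"T",s["torque"].round(3),"F",s["force"].round(1),"w",round(s["gripper_width"],2),"q6",s["qpos"][5].round(1))
E
python3 st.py
```

```text
time_s: 11.95
ee_pos: [552.9, 157.1, 108.3]
ee_rot: [179.8, -0.1, 109.6]
force: [1.5, 3.8, 0.8]
gripper_width: 9.4
gripper_force: 30.0
time_s: 12.25
ee_pos: [553.0, 157.1, 108.3]
ee_rot: [179.8, -0.1, 99.5]
force: [1.0, 5.3, 2.2]
gripper_width: 9.8
gripper_force: 30.0
12.25 [553.  157.1 108.3] yaw 99.5 T [ 0.79  -0.287 -0.022] F [1.  5.3 2.2] w 9.84 q6 5.1
```

```bash
R() { python3 st.py; }
python3 -m jog '{"jaw":[0,0,0],"slide":[[0,0,0],[0,0,0],[0,0,0]],"spin":[0.5,0.5,0]}' >/dev/null; R
python3 -m jog '{"jaw":[0,0,0],"slide":[[0,0,0],[0,0,0],[0,0,0]],"spin":[0.4,0.4,0]}' >/dev/null; R
python3 -m jog '{"jaw":[0,0,0],"slide":[[0,0,0],[0,0,0],[0,0,0]],"spin":[0.4,0.4,0]}' >/dev/null; R
```

```text
12.55 [553.1 157.1 108.3] yaw 91.52 T [ 0.771 -0.278 -0.004] F [1.5 5.1 1.3] w 9.89 q6 13.1
12.85 [553.2 157.1 108.3] yaw 85.14 T [ 0.723 -0.379 -0.028] F [1.9 5.1 1.5] w 9.79 q6 19.5
13.15 [553.3 157.1 108.3] yaw 78.74 T [ 0.731 -0.301 -0.04 ] F [1.  5.1 1.3] w 9.85 q6 25.9
```

```bash
R() { python3 st.py; }
python3 -m jog '{"jaw":[0,0],"slide":[[0,0,0],[0,0,0]],"spin":[0.5,0]}' >/dev/null; R
python3 -m jog '{"jaw":[0,0],"slide":[[0,0,0],[0,0,0]],"spin":[0.5,0]}' >/dev/null; R
python3 -m jog '{"jaw":[0,0],"slide":[[0,0,0],[0,0,0]],"spin":[0.5,0]}' >/dev/null; R
python3 -m jog '{"jaw":[0,0],"slide":[[0,0,0],[0,0,0]],"spin":[0.5,0]}' >/dev/null; R
```

```text
13.35 [553.3 157.1 108.3] yaw 74.73 T [ 0.796 -0.3   -0.048] F [2.3 6.2 0.7] w 10.09 q6 29.9
13.55 [553.4 157.1 108.3] yaw 70.72 T [ 0.714 -0.301 -0.051] F [2.  5.3 1.2] w 9.77 q6 33.9
13.75 [553.4 157.1 108.3] yaw 66.73 T [ 0.721 -0.317 -0.069] F [2.1 5.2 0.9] w 9.75 q6 37.9
13.95 [553.4 157.1 108.3] yaw 62.73 T [ 0.713 -0.341 -0.093] F [ 3.1  4.4 -0. ] w 9.81 q6 41.9
```

```bash
R() { python3 st.py; }
python3 -m jog '{"jaw":[0,0],"slide":[[0,0,0],[0,0,0]],"spin":[0.5,0]}' >/dev/null; R
python3 -m jog '{"jaw":[0,0],"slide":[[0,0,0],[0,0,0]],"spin":[0.5,0]}' >/dev/null; R
python3 -m jog '{"jaw":[0,0],"slide":[[0,0,0],[0,0,0]],"spin":[0.5,0]}' >/dev/null; R
python3 -m jog '{"jaw":[0,0],"slide":[[0,0,0],[0,0,0]],"spin":[0.5,0]}' >/dev/null; R
```

```text
14.15 [553.5 157.  108.3] yaw 58.73 T [ 0.731 -0.322 -0.055] F [1.8 5.  1.2] w 9.98 q6 45.9
14.35 [553.5 157.  108.3] yaw 54.72 T [ 0.701 -0.429 -0.135] F [2.1 4.4 0.6] w 9.69 q6 49.9
14.55 [553.6 157.  108.3] yaw 50.73 T [ 0.721 -0.417 -0.054] F [3.3 4.6 1. ] w 10.06 q6 53.9
14.75 [553.6 156.9 108.3] yaw 46.73 T [ 0.642 -0.403 -0.054] F [2.6 4.7 1.2] w 9.76 q6 57.9
```

```bash
R() { python3 st.py; }
python3 -m jog '{"jaw":[0,0],"slide":[[0,0,0],[0,0,0]],"spin":[0.5,0]}' >/dev/null; R
python3 -m jog '{"jaw":[0,0],"slide":[[0,0,0],[0,0,0]],"spin":[0.5,0]}' >/dev/null; R
python3 -m jog '{"jaw":[0,0],"slide":[[0,0,0],[0,0,0]],"spin":[0.5,0]}' >/dev/null; R
python3 -m jog '{"jaw":[0,0],"slide":[[0,0,0],[0,0,0]],"spin":[0.5,0]}' >/dev/null; R
```

```text
14.95 [553.6 156.9 108.3] yaw 42.73 T [ 0.68  -0.402 -0.017] F [ 2.7  4.5 -0.2] w 9.86 q6 61.9
15.15 [553.7 156.9 108.3] yaw 38.73 T [ 0.643 -0.365 -0.064] F [2.4 4.4 0.6] w 9.71 q6 65.9
15.35 [553.7 156.8 108.3] yaw 34.73 T [ 0.65  -0.379 -0.042] F [ 3.1  4.7 -0.3] w 9.76 q6 69.9
15.55 [553.7 156.8 108.3] yaw 30.73 T [ 0.605 -0.404 -0.052] F [3.  3.3 0.3] w 10.18 q6 73.9
```

```bash
R() { python3 st.py; }
python3 -m jog '{"jaw":[0,0],"slide":[[0,0,0],[0,0,0]],"spin":[0.4,0]}' >/dev/null; R
python3 -m jog '{"jaw":[0,0],"slide":[[0,0,0],[0,0,0]],"spin":[0.4,0]}' >/dev/null; R
python3 -m jog '{"jaw":[0,0],"slide":[[0,0,0],[0,0,0]],"spin":[0.4,0]}' >/dev/null; R
python3 -m jog '{"jaw":[0,0],"slide":[[0,0,0],[0,0,0]],"spin":[0.4,0]}' >/dev/null; R
```

```text
15.75 [553.7 156.7 108.3] yaw 27.55 T [ 0.66 -0.35 -0.09] F [2.7 4.1 0.9] w 9.89 q6 77.1
15.95 [553.7 156.7 108.3] yaw 24.47 T [ 0.637 -0.422  0.552] F [3.9 4.2 0.3] w 9.89 q6 80.2
16.15 [553.7 156.6 108.3] yaw 21.37 T [ 0.71  -0.388  1.014] F [ 2.2  3.8 -0.1] w 10.91 q6 83.3
16.35 [553.5 156.5 108.3] yaw 18.17 T [ 0.778 -0.481  1.029] F [2.7 4.4 1.2] w 12.14 q6 86.5
```

Seat found at yaw about 26: torque jumped, and after that the pads began to slip on the wing. I'll ease back until the pads lie flat again and refine the seat angle.

```bash
R() { python3 st.py; }
python3 -m jog '{"jaw":[0,0],"slide":[[0,0,0],[0,0,0]],"spin":[-0.8,0]}' >/dev/null; R
python3 -m jog '{"jaw":[0,0],"slide":[[0,0,0],[0,0,0]],"spin":[-0.15,0]}' >/dev/null; R
python3 -m jog '{"jaw":[0,0],"slide":[[0,0,0],[0,0,0]],"spin":[-0.15,0]}' >/dev/null; R
python3 -m jog '{"jaw":[0,0],"slide":[[0,0,0],[0,0,0]],"spin":[-0.15,0]}' >/dev/null; R
python3 -m jog '{"jaw":[0,0],"slide":[[0,0,0],[0,0,0]],"spin":[-0.15,0]}' >/dev/null; R
```

```text
16.55 [553.2 156.4 108.2] yaw 24.39 T [ 0.767 -0.5    0.453] F [2.4 4.1 1.7] w 9.59 q6 80.2
16.75 [553.2 156.4 108.2] yaw 25.4 T [ 0.805 -0.553  0.043] F [3.  4.1 1.5] w 10.11 q6 79.2
16.95 [553.2 156.4 108.2] yaw 26.6 T [ 0.8   -0.552  0.082] F [2.8 5.  1.2] w 10.17 q6 78.0
17.15 [553.2 156.5 108.2] yaw 27.8 T [ 0.753 -0.585  0.063] F [2.3 5.1 2.4] w 9.74 q6 76.8
17.35 [553.2 156.5 108.2] yaw 29.0 T [ 0.725 -0.54   0.058] F [2.9 4.2 1.8] w 9.94 q6 75.6
```

```bash
python3 -m jog '{"jaw":[0,0,0,0,0,0,0,0,0,0],"slide":[[0,0,0],[0,0,0],[0,0,0],[0,0,0],[0,0,0],[0,0,0],[0,0,0],[0,0,0],[0,0,0],[0,0,0]],"spin":[-0.5,-1,-1,-1,-1,-1,-1,-1,-1,-1]}' >/dev/null
python3 -m jog '{"jaw":[0,0,0,0],"slide":[[0,0,0],[0,0,0],[0,0,0],[0,0,0]],"spin":[-0.8,-0.5,0,0]}' >/dev/null
python3 st.py
python3 - <<'E'
from h import *
for n,(x0,y0,x1,y1) in dict(scene=(195,130,345,290),top=(150,120,290,280)).items():
    im=env.grab_frame(n)[y0:y1,x0:x1,::-1]
    globals()[n]=cv2.resize(im,(400,int(400*im.shape[0]/im.shape[1])),interpolation=cv2.INTER_CUBIC)
h=min(len(scene),len(top));cv2.imwrite("pics/d.png",np.hstack([scene[:h],top[:h]]))
E
```

```text
18.75 [553.  156.5 108.2] yaw 115.38 T [ 0.901 -0.528  0.064] F [3.3 3.7 2.7] w 9.38 q6 -10.8
```

View pics/d.png

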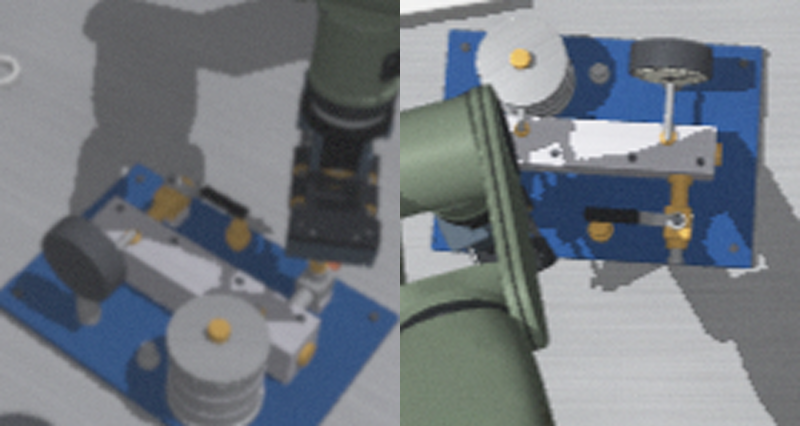

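The top crop shows the lever from (678,220) to (588,215), parallel to the bar, so the supply is shut. The gripper still holds the thumbscrew 90° back from the seat.

```bash
python3 -c "
from workcell import env
print(env.job_done())"
```

```text
the job is handed in; nothing more can be done
None
```

The job is handed in: the supply lever is shut at its stop, and the thumbscrew was seated, backed off a quarter turn (about 90° by the measured tool angle) and is still held in the gripper; no loose items were moved on purpose, and none looked disturbed in the last view of the station.

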